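# Free the transport lock of the market-stall scale and zero it

## Robot

A 6-joint arm with a two-finger parallel gripper is mounted at the origin on the work surface. World frame = base frame: x ahead of the robot, y to its left, z up, the work surface at z = 0. Lengths are in m, angles in rad, forces in N, time in s.
With the tool pointing down it reaches from about 0.275 to 0.85 m from the base axis. Payload 5.2 kg.
Tool frame: the origin (TCP) lies midway between the tips of the shut fingers; the grasp point (between the pads) lies 19 mm behind it (ctrl.grip_depth is the distance from the TCP to the grasp point, in m); z points along the fingers, y is the direction in which the jaws open and shut (so a half turn about z gives the same grasp; the last joint's range is limited). The gripper opens to 85 mm and grips with 20 to 120 N. Pads are 22 mm wide; open, the fingers measure 114 mm over their backs; the gripper's body (76 mm by 85 mm) begins 54 mm behind the grasp point. The pads swing forward as they close: fully open they stand 13 mm farther back than shut.
Start: joints at [-1.423, 0.259, 1.535, -0, 1.348, -0.203], TCP at [0.189, -0.517, 0.231] pointing down, gripper open.
Joint ranges: [-3.14, 3.14], [-0.91, 2.08], [0.19, 2.58], [-1.22, 4.36], [0.22, 2.71], [-3.12, 3.12]. Speed limits (rad/s): [2.57, 2.57, 3.14, 3.14, 3.14, 3.14].

## Interface

Orientations are given as a unit quaternion [w, x, y, z].
In Python, from plant import monitor, capture, ctrl gives the robot as it stands.
- The arm moves only by the tool carry_out, never from a script. Its argument "commands" is one flat list of numbers, 7 for each row, row after row: the shift along the tool's x, y, z in units of 25 mm (1.0 is 25 mm), then the turn, a rotation vector about the tool's x, y, z in units of 5 degrees (1.0 is 5 degrees), then the opening in per cent of the stroke, from 0 (shut) to 100 (fully open). In form: [dx, dy, dz, ax, ay, az, claw, dx, dy, dz, ax, ay, az, claw, ...]. A call has exactly 8 rows; each row shifts and turns the commanded pose from where the row before left it, along the tool's axes as they then stand; what a row does not reach is not made up. A row lasts 1/12 s, in which the tool goes at most 41.7 mm and 7.16 degrees, less where a joint would pass 70% of its speed; a pose out of reach is approached as far as the arm can. A call is refused whole if a number of a shift passes 1 or a number of a turn 1, either way. A call with a gripper value outside its range is refused whole. The fingers move at their own pace and stop on an object; "newtons" is the grip in N (left out, the last holds). Time passes only in rows, so rows that do not move let the fingers close, or fill a call up. It gives the time, the measured TCP pose, the force and the opening at its end, in the units of the state.
- monitor.state(): the state, without advancing time (a new reading comes with each control period).
- capture(name): name is "side" or "top" or "wrist"; returns a dict with "color" (384x512x3 uint8, red, green, blue), "mtx" (3x3 intrinsics, pixels), "eye" and "rotation" of the camera in the world; the wrist camera has in their place "hand_eye" (4x4, takes a point from camera to tool coordinates, whose origin is the TCP and whose axes are the flange's). Camera axes: x right, y down, z forward; pixel columns grow to the right and rows downward; lengths in m; the calibration is good to about 2 mm. A picture is of the moment at which its call begins: read the wrist's pose just before it. There is no depth.
- ctrl.job_done(): hands the job in, once; it reports no verdict.
The state is a dict: "time": time; "qpos": joint angles; "dq": joint speeds; "joint_efforts": joint torques, N m; "position": TCP position; "eef_rot": TCP orientation; "force": force on the tool from outside, world axes, zero at the start; "ft_torque": the same for the moment, N m; "opening": opening from 0.0 (shut) to 1.0 (fully open).
Only numpy, scipy, OpenCV 4.12 (cv2) and the standard library are available. Lean on these libraries where they do the work, as an engineer would, in place of code of your own. Each camera call takes 0.05 s, during which the arm holds its last target.

## Task

Get the stall's scale ready for weighing: with the fingertips push the red lock knob along its L-shaped slot from the red dot to the corner, then round the corner and all the way to the end of the short leg by the green dot; after that, and not before, press the green zero key fully down and let it come back up. Only push the knob, gently, never pinching, forcing or lifting it, and leave the goods and the little brass weight where they are.

Things in the scene. Friction and masses are not known exactly. Their poses are not given: they have to be found in the camera images.
- slot_start (a point): Parked (red-dot) end of the long leg of the L slot in the console top: on the slot's centre line at the top face, 46 mm above the table; x = -25, y = -100 mm in the scale's frame. Slot 17 mm wide. From slot_start to slot_corner is the scale's +y, from slot_corner to slot_end its +x.
- slot_corner (a point): Corner of the L slot, 90 mm from slot_start along the scale's +y; where the centre of the knob's pin comes at the corner (the end wall lets it go about 1.5 mm farther). At the console's top face, 46 mm above the table.
- slot_end (a point): Free (green-dot) end of the short leg, 50 mm from slot_corner along the scale's +x; where the knob's centre belongs at the end (the end wall lets it go about 1.5 mm farther). At the console's top face, 46 mm above the table.
- lock_knob (a point): Centre (half-way up) of the red lock knob, an upright cylinder 30 mm across and 25 mm tall; underside 3 mm above the console top, top 74 mm above the table. It starts 0 to 25 mm along the long leg from slot_start, slides freely (about 1 to 3 N when pushed) and stays where it is left; it may turn about its axis.
- zero_key (a joint): Travel of the green zero key, m: 0 up, 0.006 fully down; springs back; about 1.5 N starts it and 5 N brings it fully down.
- zero_key_top (a point): Centre of the top of the green zero key, 28 mm across, in a grey round housing 44 mm across; its top is 68 mm above the table when up, 10 mm above the housing. It is pressed straight down. It lies 125 mm from slot_corner along the scale's +y and 5 mm along its +x.
- weight: Small brass weight, 28 mm across, 35 mm tall, loose on the console top between slot and zero key; origin at the centre of its underside, z up. Not to be disturbed.
- jar: Amber glass jar with a white cap, 68 mm across, 100 mm tall, loose on the table beside the scale; origin at the centre of its underside. Bystander.
- tin: Steel tin, 60 mm across, 70 mm tall, loose on the table beside the console; origin at the centre of its underside. Bystander.
- brick_a: Cream block of pressed curd 100 x 65 x 50 mm, loose on the table; origin at the centre of its underside. Bystander.
- brick_b: Ivory block of pressed curd 90 x 60 x 45 mm, loose on the table; origin at the centre of its underside. Bystander.
- wheel: Yellow cheese wheel, 136 mm across, 55 mm tall, loose on the table; origin at the centre of its underside. Bystander.
- scoop: Serving spoon, 170 mm long, lying on the table between robot and scale; origin at about its middle, at the table. Bystander.
- lock: The captive lock slide as a whole, 0.14 to 0.28 kg: red knob, under it a 14 mm steel pin in the 17 mm slot (1.5 mm play all round), and a 48 mm black flange below the plate, so it cannot be taken out. Origin at the centre of the flange's underside, 28 mm above the table, 33.5 mm below point lock_knob.
- scale: The scale, fixed to the table; origin under the centre of its console, x towards its platform, z up. Console top level, aluminium, 140 (x) by 320 mm (y), 46 mm above the table, bare but for knob, zero key and brass weight. From x = 82 mm the steel platform begins, 226 (x) by 330 mm (y), top 80 mm above the table.
Mind the look-alikes: they are no part of the job. What is shaped like the lock but turquoise is not meant.

How it is judged:
By the outcome, as a careful person would: the job done as asked, in the order asked, and still so for the second after the job is handed in, with the robot touching nothing.
It also fails if it takes over 61 s, if anything falls off the work surface, if the arm or the gripper's body presses on something with over 40 N, if the wrist force passes 120 N, or if a joint passes its speed limit or range.

## Working session

There is one attempt and no reset: what is moved stays moved. The work goes in short steps, Python scripts to look and compute and a tool call to move; the robot and the scene stay as the last step left them, time stands still between calls to the robot, and variables do not carry over. Pictures are saved under pics/ and viewed, and the job is handed in when it is done.

Besides the shell and the picture viewer there is one more tool, called in YAML: its name, and indented under it one key for each argument. carry_out: Moves the arm, as the interface text tells. Its arguments: {"type":"object","properties":{"commands":{"type":"array"},"newtons":{"type":"number"}},"required":["commands"]}

```bash
mkdir -p pics; ls; python3 - <<'E'
from plant import monitor, capture, ctrl
import cv2, numpy as np
s=monitor.state(); print(s)
for n in("top","side"):
    c=capture(n); cv2.imwrite(f"pics/{n}0.png",c["color"][:,:,::-1]); print(n,c["mtx"],c["eye"],c["rotation"])
    np.savez(f"{n}0.npz",**c)
E
```

```text
pics
{'time': 0.0, 'qpos': array([-1.42283028e+00,  2.59307723e-01,  1.53609368e+00, -7.25400757e-06,
        1.34799185e+00, -2.02802152e-01]), 'dq': array([-0.00147964,  0.00061865,  0.0005494 ,  0.00190755, -0.00118633,
       -0.0005193 ]), 'joint_efforts': array([ 7.85036009e-04, -4.46029830e+01, -2.90569264e+01, -1.42968229e-04,
        1.18650161e-02, -9.28946946e-06]), 'position': array([ 0.18892936, -0.51596776,  0.23048942]), 'eef_rot': array([-9.00055255e-04,  9.84659052e-01,  1.74487078e-01,  2.11459921e-05]), 'force': array([0.44379701, 1.032802  , 0.91740427]), 'ft_torque': array([ 0.04834002,  0.02400776, -0.03225515]), 'opening': 0.9996123767381743}
top [[488.41101667   0.         255.72386084]
 [  0.         488.41101667 193.84377406]
 [  0.           0.           1.        ]] [0.2971203  0.01428989 1.3206343 ] [-0.05778395  0.70730311 -0.70183992  0.06167707]
side [[425.12473424   0.         254.06945983]
 [  0.         425.12473424 194.32724075]
 [  0.           0.           1.        ]] [0.0083824  0.52950843 0.5117265 ] [ 0.19283959 -0.32587181  0.80463131 -0.45737174]
```

View pics/top0.png

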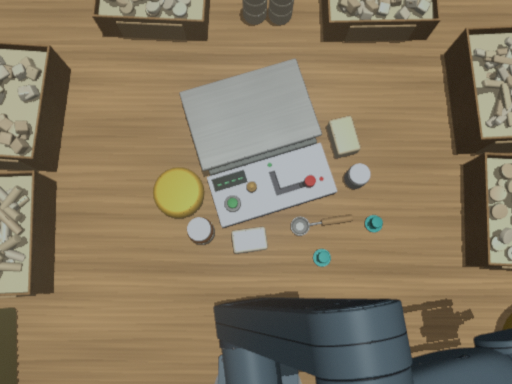

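View pics/side0.png

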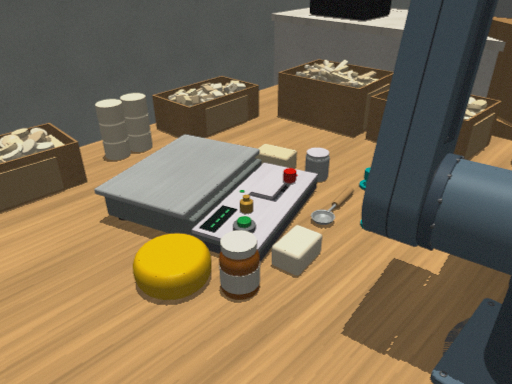

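```bash
cat > h.py <<'E'
import cv2, numpy as np
from scipy.spatial.transform import Rotation as R
def rot(q): return R.from_quat([q[1],q[2],q[3],q[0]]).as_matrix()
def cast(c,uv,z,Rm=None,eye=None):
    Rm=rot(c["rotation"]) if Rm is None else Rm; eye=c["eye"] if eye is None else eye
    d=Rm@np.linalg.inv(c["mtx"])@np.array([uv[0],uv[1],1.]); return eye+d*(z-eye[2])/d[2]
def proj(c,p,Rm=None,eye=None):
    Rm=rot(c["rotation"]) if Rm is None else Rm; eye=c["eye"] if eye is None else eye
    v=c["mtx"]@(Rm.T@(np.array(p)-eye)); return v[:2]/v[2]
def blobs(img,lo,hi,minA=4):
    m=cv2.inRange(cv2.cvtColor(img,cv2.COLOR_RGB2HSV),lo,hi)
    n,l,s,ce=cv2.connectedComponentsWithStats(m)
    return [(s[i,4],tuple(ce[i].round(2)),tuple(s[i,:4])) for i in range(1,n) if s[i,4]>=minA]
E
python3 - <<'E'
from h import *
for n in("top","side"):
    c=dict(np.load(f"{n}0.npz"))
    im=c["color"]
    print(n)
    for nm,lo,hi in(("red",(0,150,90),(6,255,255)),("red2",(174,150,90),(180,255,255)),("green",(50,120,50),(78,255,255)),("brass",(14,150,90),(22,255,255))):
        for b in blobs(im,lo,hi):
            if 180<b[1][0]<360 and 120<b[1][1]<290: print(nm,b, [cast(c,b[1],z)[:2].round(4) for z in(.046,.068,.0741)])
    cr=im[140:230,200:345] if n=="top" else im[140:260,180:330]
    cv2.imwrite(f"pics/{n}0c.png",cv2.resize(cr,None,fx=5,fy=5,interpolation=cv2.INTER_CUBIC)[:,:,::-1])
E
```

```text
top
side
red (np.int32(60), (np.float64(289.7), np.float64(170.78)), (np.int32(284), np.int32(168), np.int32(12), np.int32(6))) [array([ 0.5827, -0.1678]), array([ 0.5556, -0.1348]), array([ 0.548 , -0.1257])]
green (np.int32(7), (np.float64(241.71), np.float64(190.57)), (np.int32(240), np.int32(190), np.int32(4), np.int32(2))) [array([ 0.5981, -0.0239]), array([0.5703, 0.0023]), array([0.5625, 0.0095])]
green (np.int32(45), (np.float64(222.13), np.float64(215.29)), (np.int32(215), np.int32(209), np.int32(15), np.int32(14))) [array([0.5556, 0.0717]), array([0.5297, 0.0933]), array([0.5226, 0.0993])]
green (np.int32(124), (np.float64(243.7), np.float64(221.4)), (np.int32(237), np.int32(216), np.int32(14), np.int32(11))) [array([0.5088, 0.0572]), array([0.4851, 0.0795]), array([0.4786, 0.0857])]
green (np.int32(17), (np.float64(212.47), np.float64(224.88)), (np.int32(210), np.int32(223), np.int32(6), np.int32(5))) [array([0.544, 0.107]), array([0.5187, 0.127 ]), array([0.5117, 0.1325])]
brass (np.int32(77), (np.float64(245.7), np.float64(200.6)), (np.int32(240), np.int32(195), np.int32
[... 586 characters left out ...]
52), np.int32(40), np.int32(17))) [array([0.4287, 0.1478]), array([0.4089, 0.1658]), array([0.4034, 0.1708])]
brass (np.int32(7), (np.float64(209.0), np.float64(265.86)), (np.int32(208), np.int32(264), np.int32(3), np.int32(4))) [array([0.4559, 0.1904]), array([0.4347, 0.2065]), array([0.4289, 0.2109])]
brass (np.int32(65), (np.float64(204.02), np.float64(274.98)), (np.int32(196), np.int32(269), np.int32(15), np.int32(15))) [array([0.4442, 0.211 ]), array([0.4237, 0.226 ]), array([0.4179, 0.2302])]
brass (np.int32(19), (np.float64(200.79), np.float64(282.84)), (np.int32(199), np.int32(279), np.int32(5), np.int32(9))) [array([0.4335, 0.2266]), array([0.4134, 0.2409]), array([0.4078, 0.2449])]
```

View pics/top0c.png

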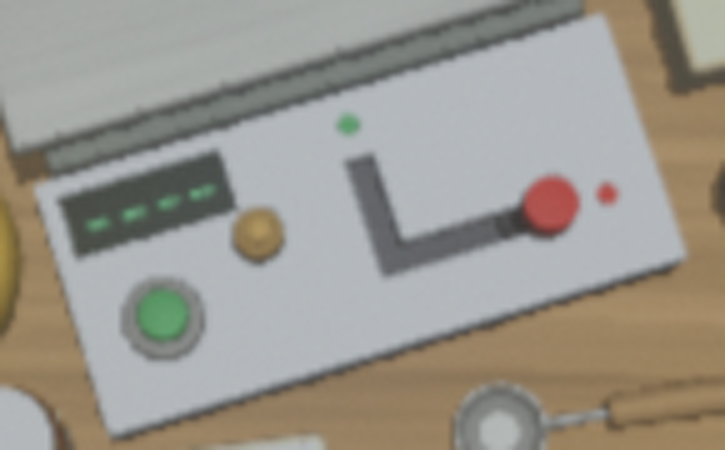

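View pics/side0c.png

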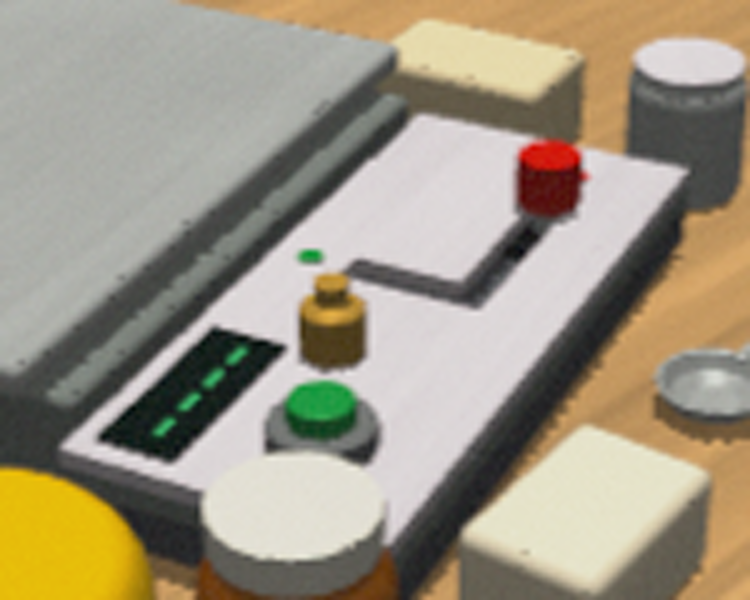

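```bash
python3 - <<'E'
from h import *
c=dict(np.load("top0.npz")); s=dict(np.load("side0.npz"))
im=c["color"]; P={}
for nm,lo,hi in(("red",(0,110,90),(8,255,255)),("red2",(172,110,90),(180,255,255)),("green",(50,80,90),(78,255,255)),("brass",(14,110,90),(22,255,255))):
    for b in blobs(im,lo,hi):
        if 205<b[1][0]<330 and 150<b[1][1]<215: print(nm,b)
off=lambda x,y:(200+(x+.5)/5-.5,140+(y+.5)/5-.5)
top={"A":(38,185,-70,160),"B":(608,15,70-0,-160),"C":(687,257,-70,-160),"D":(114,436,-70,160)}
pts={"slotend_far":(360,158),"outer corner":(387,275),"keytop":(162,314)}
# least squares on: console corners (C,D near edge, A,B far edge) at z .046, key top at .068
src=np.array([[70,160],[70,-160],[-70,-160],[-70,160],[-20,115]])/1000
px=[off(38,185),off(608,15),off(687,257),off(114,436),off(162,314)]
zs=[.046]*4+[.068]
w=np.array([cast(c,p,z)[:2] for p,z in zip(px,zs)])
def fit(a,b):
    ma,mb=a.mean(0),b.mean(0);H=(a-ma).T@(b-mb);th=np.arctan2(H[0,1]-H[1,0],H[0,0]+H[1,1])
    M=np.array([[np.cos(th),-np.sin(th)],[np.sin(th),np.cos(th)]]);return th,mb-M@ma,M
th,t,M=fit(src,w);print(th,np.degrees(th),t,"res mm",((src@M.T+t-w)*1000).round(1))
def W(x,y):return M@np.array([x,y])/1000+t
for n,(x,y,z) in dict(start=(-25,-100,.046),corner=(-25,-10,.046),end=(25,-10,.046),key=(-20,115,.068)).items():
    p=W(x,y);q=[*p,z];print(n,p.round(4),"top",((proj(c,q)-[200,140])*5).round(),"side",((proj(s,q)-[180,140])*5).round())
kp=cast(c,off(551,205),.070)[:2];print("knob scale",(M.T@(kp-t)*1000),kp)
kp=cast(s,(180+550/5,140+155/5),.074)[:2];print("knob side",(M.T@(kp-t)*1000),kp)
wp=cast(c,off(258,234),.075)[:2];print("weight",(M.T@(wp-t)*1000),wp)
E
```

```text
red (np.int32(84), (np.float64(309.57), np.float64(180.6)), (np.int32(305), np.int32(176), np.int32(10), np.int32(10)))
red (np.int32(7), (np.float64(321.0), np.float64(178.29)), (np.int32(320), np.int32(177), np.int32(3), np.int32(3)))
green (np.int32(5), (np.float64(269.2), np.float64(164.6)), (np.int32(268), np.int32(164), np.int32(3), np.int32(2)))
green (np.int32(70), (np.float64(232.14), np.float64(202.61)), (np.int32(228), np.int32(198), np.int32(9), np.int32(10)))
brass (np.int32(21), (np.float64(251.05), np.float64(185.19)), (np.int32(249), np.int32(183), np.int32(5), np.int32(5)))
0.30731593156905773 17.607905856038226 [ 0.54193499 -0.03541019] res mm [[-0.1  0.7]
 [ 0.5  0.9]
 [-0.7 -1.6]
 [ 0.2  1.3]
 [ 0.  -1.4]]
start [ 0.5484 -0.1383] top [554. 209.] side [564. 199.]
corner [ 0.5211 -0.0525] top [393. 258.] side [483. 290.]
end [ 0.5688 -0.0374] top [365. 170.] side [378. 265.]
key [0.4881 0.0682] top [163. 312.] side [335. 392.]
knob scale [-24.65162511 -94.36684161] [ 0.54698443 -0.132813  ]
knob side [-22.44567959 -87.40222658] [ 0.54698022 -0.12550738]
weight [ 4.79715089 56.67247218] [0.52936389 0.02005826]
```

```bash
cat >> h.py <<'E'
th,t=np.radians(17.6),np.array([ 0.5419, -0.0354])
def M(): return np.array([[np.cos(th),-np.sin(th)],[np.sin(th),np.cos(th)]])
def W(x,y): return M()@np.array([x,y])/1000+t
def S(p): return M().T@(np.array(p)[:2]-t)*1000
def go(s,x,y,z):
    T=rot(s["eef_rot"]); d=np.array([*W(x,y),z])-s["position"]
    yaw=np.degrees(np.arctan2(T[1,0],T[0,0])); 
    print("t",round(s["time"],2),"scale pos",S(s["position"]).round(1),"z",(s["position"][2]*1000).round(1),"yaw",yaw.round(2),"zax",T[:,2].round(4),"F",s["force"].round(2),"op",round(s["opening"],3))
    print("tool shift units",(T.T@d/.025).round(3),"az units",(-(np.degrees(th)-yaw)/5).round(3))
E
python3 -c "
from h import *
from plant import monitor
go(monitor.state(),-25,-140,.2)"
```

```text
t 0.1 scale pos [-481.8 -351.4] z 230.6 yaw 20.1 zax [-2.0e-04  1.6e-03 -1.0e+00] F [ 0.32 -0.92  0.6 ] op 0.999
tool shift units [18.621 -7.65   1.241] az units 0.499
```

carry_out:
  commands: [0.5,-0.2,0,0,0,0.5,0,1,-0.45,0,0,0,0,0,1,-0.45,0,0,0,0,0,1,-0.45,0,0,0,0,0,1,-0.45,0,0,0,0,0,1,-0.45,0,0,0,0,0,1,-0.45,0,0,0,0,0,1,-0.45,0,0,0,0,0]
  newtons: 20

```text
time: 0.77
position: [0.3427, -0.3783, 0.231]
eef_rot: [-0.0, 0.988, 0.153, -0.0]
force: [-0.0, 0.1, 0.4]
opening: -0.0
```

carry_out:
  commands: [1,-0.45,0,0,0,0,0,1,-0.45,0,0,0,0,0,1,-0.45,0,0,0,0,0,1,-0.45,0,0,0,0,0,1,-0.45,0,0,0,0,0,0.5,-0.3,0,0,0,0,0,0,0,0,0,0,0,0,0,0,0,0,0,0,0]

```text
time: 1.43
position: [0.4539, -0.2765, 0.2309]
eef_rot: [-0.0, 0.988, 0.154, -0.0]
force: [-0.2, -0.9, 0.5]
opening: -0.003
```

```bash
python3 - <<'E'
from h import *
from plant import monitor, capture
s=monitor.state(); go(s,-25,-140,.1)
c=capture("wrist"); cv2.imwrite("pics/w1.png",c["color"][:,:,::-1]); np.savez("w1.npz",pos=s["position"],q=s["eef_rot"],**c); print(c["hand_eye"],c["mtx"])
E
```

```text
t 1.43 scale pos [-156.8 -203.2] z 230.9 yaw 17.72 zax [-1.e-03  4.e-04 -1.e+00] F [-0.16 -0.89  0.53] op -0.003
tool shift units [ 5.28  -2.515  5.232] az units 0.025
[[-3.71387846e-04 -9.64456967e-01 -2.64239705e-01  6.73522614e-02]
 [ 9.99999903e-01 -4.20313534e-04  1.28619982e-04 -2.52481310e-04]
 [-2.35111962e-04 -2.64239632e-01  9.64457029e-01 -1.42457810e-01]
 [ 0.00000000e+00  0.00000000e+00  0.00000000e+00  1.00000000e+00]] [[319.18724306   0.         258.2150844 ]
 [  0.         319.18724306 191.08402485]
 [  0.           0.           1.        ]]
```

View pics/w1.png

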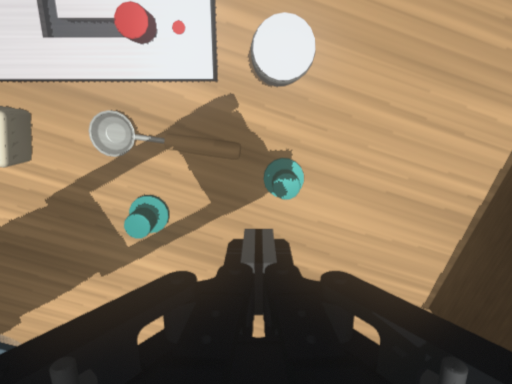

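carry_out:
  commands: [0.5,-0.9,-0.5,0,0,0,0,0.5,-0.9,-0.5,0,0,0,0,0.5,-0.9,-0.5,0,0,0,0,0.5,-0.9,-0.5,0,0,0,0,0.5,-0.9,-0.5,0,0,0,0,0.5,-0.9,-0.5,0,0,0,0,0.5,-0.9,-0.5,0,0,0,0,0,0,0,0,0,0,0]

```text
time: 2.15
position: [0.4905, -0.0985, 0.3217]
eef_rot: [0.0, 0.988, 0.154, 0.002]
force: [-0.7, 0.1, -0.2]
opening: 0.001
```

```bash
python3 - <<'E'
from h import *
from plant import monitor, capture
capture("wrist");capture("wrist")
s=monitor.state(); go(s,-25,-140,.1); print(s["dq"].round(3))
c=capture("wrist"); cv2.imwrite("pics/w2.png",c["color"][:,:,::-1]); np.savez("w2.npz",pos=s["position"],q=s["eef_rot"],**c)
T=rot(s["eef_rot"]);H=c["hand_eye"];Rm=T@H[:3,:3];eye=s["position"]+T@H[:3,3]
for n,(x,y,z) in dict(start=(-25,-100,.046),corner=(-25,-10,.046),end=(25,-10,.046),key=(-20,115,.068),c1=(-70,-160,.046),c2=(-70,160,.046),c3=(70,160,.046)).items():
    print(n,proj(c,[*W(x,y),z],Rm,eye).round(1))
for nm,lo,hi in(("red",(0,110,90),(8,255,255)),("green",(50,80,70),(78,255,255)),("brass",(14,110,90),(24,255,255))):
    for b in blobs(c["color"],lo,hi,12): print(nm,b,[S(cast(c,b[1],z,Rm,eye)).round(1) for z in(.046,.068,.074)])
E
```

```text
t 2.25 scale pos [-69.9 -46.9] z 319.2 yaw 17.63 zax [ 9.0e-04 -1.2e-03 -1.0e+00] F [-0.81 -0.23 -0.49] op -0.0
tool shift units [1.788 3.714 8.776] az units 0.006
[-0.027  0.018  0.02  -0.007 -0.006 -0.001]
start [299.7 122. ]
corner [229.1 122. ]
end [228.2  80.6]
key [123.6 118.8]
c1 [344.3 157.1]
c2 [100.3 157.1]
c3 [85.  40.8]
red (np.int32(441), (np.float64(297.48), np.float64(119.65)), (np.int32(286), np.int32(108), np.int32(24), np.int32(24))) [array([-22., -97.]), array([-21. , -94.3]), array([-20.7, -93.6])]
red (np.int32(48), (np.float64(321.94), np.float64(118.83)), (np.int32(318), np.int32(115), np.int32(8), np.int32(8))) [array([ -21. , -128.1]), array([ -20. , -123.8]), array([ -19.8, -122.6])]
green (np.int32(59), (np.float64(225.66), np.float64(53.9)), (np.int32(222), np.int32(50), np.int32(9), np.int32(9))) [array([55.6, -7.7]), array([52.5, -9.8]), array([ 51.6, -10.3])]
green (np.int32(33), (np.float64(108.0), np.float64(65.0)), (np.int32(103), np.int32(64), np.int32(11), np.int32(3))) [array([ 43. , 135.9]), array([ 40.6, 126.2]), array([ 39.9, 123.6])]
green (np
[... 604 characters left out ...]
74)), (np.int32(112), np.int32(105), np.int32(22), np.int32(22))) [array([-17.2, 124.8]), array([-16.4, 115.8]), array([-16.2, 113.3])]
brass (np.int32(8066), (np.float64(37.59), np.float64(55.88)), (np.int32(0), np.int32(0), np.int32(85), np.int32(111))) [array([ 53.3, 219.6]), array([ 50.3, 205.6]), array([ 49.5, 201.7])]
brass (np.int32(105), (np.float64(167.92), np.float64(91.77)), (np.int32(163), np.int32(85), np.int32(11), np.int32(13))) [array([11.8, 65.3]), array([11.1, 59.3]), array([10.9, 57.7])]
brass (np.int32(25), (np.float64(35.44), np.float64(125.8)), (np.int32(28), np.int32(124), np.int32(17), np.int32(5))) [array([-29.7, 237.5]), array([-28.3, 222.5]), array([-27.9, 218.4])]
```

View pics/w2.png

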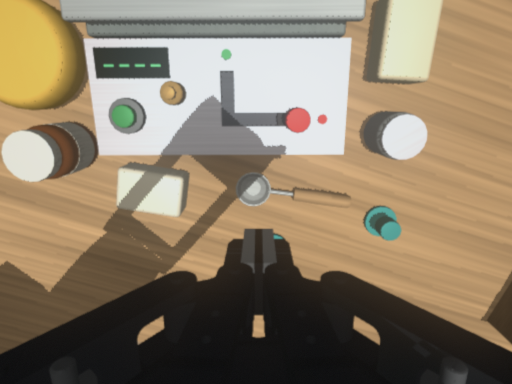

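carry_out:
  commands: [0.47,0.87,0.8,0,0,0,0,0.47,0.87,0.8,0,0,0,0,0.47,0.87,0.8,0,0,0,0,0.47,0.87,0.8,0,0,0,0,0,0,1,0,0,0,0,0,0,1,0,0,0,0,0,0,1,0,0,0,0,0,0,1,0,0,0,0]

```text
time: 2.97
position: [0.5593, -0.1714, 0.1362]
eef_rot: [-0.0, 0.988, 0.152, -0.001]
force: [0.5, 0.6, 0.4]
opening: -0.002
```

```bash
echo 't=t+np.array([.0019,.0006])'>>h.py; python3 - <<'E'
from h import *
from plant import monitor, capture
capture("wrist");capture("wrist")
s=monitor.state(); go(s,-25,-132,.058)
c=capture("wrist"); cv2.imwrite("pics/w3.png",c["color"][:,:,::-1])
T=rot(s["eef_rot"]);H=c["hand_eye"];Rm=T@H[:3,:3];eye=s["position"]+T@H[:3,3]
for b in blobs(c["color"],(0,110,90),(8,255,255),12): print(b,[S(cast(c,b[1],z,Rm,eye)).round(1) for z in(.046,.068,.074)])
E
```

```text
t 3.07 scale pos [ -28.5 -132.4] z 133.3 yaw 17.46 zax [-0.01    0.0047 -0.9999] F [-0.63  0.6  -0.48] op -0.002
tool shift units [0.166 0.005 3.011] az units -0.029
(np.int32(1378), (np.float64(201.62), np.float64(198.38)), (np.int32(181), np.int32(178), np.int32(43), np.int32(42))) [array([-30.5, -89. ]), array([-23.7, -93.2]), array([-21.9, -94.4])]
(np.int32(164), (np.float64(253.5), np.float64(188.5)), (np.int32(247), np.int32(182), np.int32(14), np.int32(14))) [array([ -22.8, -128. ]), array([ -16.8, -128.6]), array([ -15.2, -128.7])]
```

View pics/w3.png

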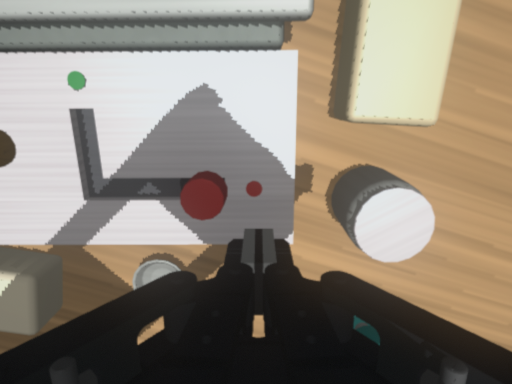

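carry_out:
  commands: [0.1,0,0.5,0,0,0,0,0.1,0,0.5,0,0,0,0,0,0,0.5,0,0,0,0,0,0,0.5,0,0,0,0,0,0,0.5,0,0,0,0,0,0,0.4,0,0,0,0,0,0,0,0,0,0,0,0,0,0,0,0,0,0]

```text
time: 3.78
position: [0.5655, -0.1681, 0.0664]
eef_rot: [-0.0, 0.988, 0.153, -0.0]
force: [0.1, 0.1, -0.6]
opening: 0.001
```

```bash
cat > look.py <<'E'
from h import *
import sys
from plant import monitor, capture
s=monitor.state(); go(s,float(sys.argv[2]),float(sys.argv[3]),float(sys.argv[4]))
c=capture("wrist"); cv2.imwrite(f"pics/{sys.argv[1]}.png",c["color"][:,:,::-1])
T=rot(s["eef_rot"]);H=c["hand_eye"];Rm=T@H[:3,:3];eye=s["position"]+T@H[:3,3]
for b in blobs(c["color"],(0,110,70),(8,255,255),12): print(b,[S(cast(c,b[1],z,Rm,eye)).round(1) for z in(.046,.068,.074)])
E
python3 look.py w4 -23 -132 .058
```

```text
t 3.78 scale pos [ -19.7 -133.6] z 66.4 yaw 17.59 zax [-4.e-04  1.e-04 -1.e+00] F [ 0.1   0.15 -0.56] op 0.001
tool shift units [-0.134 -0.063  0.335] az units -0.003
(np.int32(3175), (np.float64(178.78), np.float64(247.17)), (np.int32(145), np.int32(215), np.int32(67), np.int32(64))) [array([-29.2, -89.2]), array([-18.8, -95.1]), array([-16. , -96.8])]
(np.int32(39), (np.float64(241.08), np.float64(233.97)), (np.int32(239), np.int32(229), np.int32(5), np.int32(10))) [array([ -21.3, -123.9]), array([ -12. , -125.2]), array([  -9.5, -125.5])]
```

View pics/w4.png

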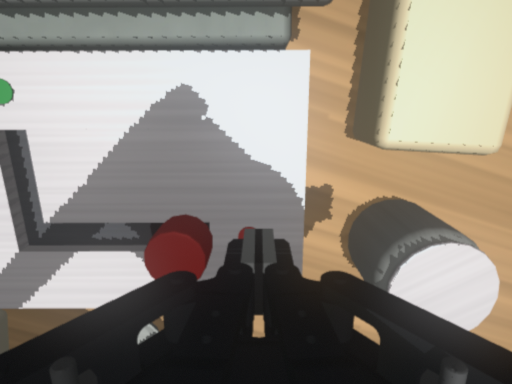

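carry_out:
  commands: [-0.1,0,0.17,0,0,0,0,-0.1,0,0.15,0,0,0,0,0,-0.15,0,0,0,0,0,0,-0.15,0,0,0,0,0,0,-0.15,0,0,0,0,0,0,-0.1,0,0,0,0,0,0,-0.1,0,0,0,0,0,0,-0.1,0,0,0,0,0]

```text
time: 4.5
position: [0.5552, -0.1512, 0.0585]
eef_rot: [0.0, 0.988, 0.153, 0.0]
force: [0.5, -1.2, -0.2]
opening: -0.001
```

```bash
python3 look.py w5 -25 -32 .058
```

```text
t 4.5 scale pos [ -24.3 -114.4] z 58.5 yaw 17.62 zax [ 5.e-04 -3.e-04 -1.e+00] F [ 0.52 -1.16 -0.21] op -0.001
tool shift units [-0.026 -3.297  0.019] az units 0.003
(np.int32(3453), (np.float64(196.44), np.float64(245.31)), (np.int32(162), np.int32(211), np.int32(68), np.int32(70))) [array([-29.1, -81.6]), array([-18.9, -86.2]), array([-16.1, -87.4])]
(np.int32(279), (np.float64(284.76), np.float64(233.03)), (np.int32(274), np.int32(225), np.int32(22), np.int32(18))) [array([ -22.2, -128. ]), array([ -12.9, -126.1]), array([ -10.4, -125.5])]
```

View pics/w5.png

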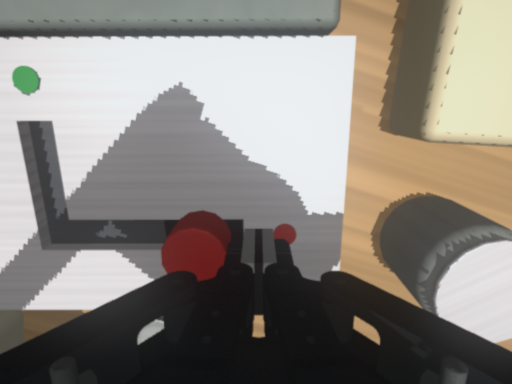

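carry_out:
  commands: [0,-0.2,0,0,0,0,0,0,-0.2,0,0,0,0,0,0,-0.2,0,0,0,0,0,0,-0.2,0,0,0,0,0,0,-0.2,0,0,0,0,0,0,-0.2,0,0,0,0,0,0,-0.2,0,0,0,0,0,0,-0.2,0,0,0,0,0]

```text
time: 5.22
position: [0.5429, -0.1128, 0.0584]
eef_rot: [0.0, 0.988, 0.153, 0.0]
force: [0.7, -1.3, 2.1]
opening: -0.001
```

```bash
python3 look.py w6 -25 -32 .058
```

```text
t 5.22 scale pos [-24.5 -74.1] z 58.4 yaw 17.6 zax [ 2.e-04 -1.e-04 -1.e+00] F [ 0.71 -1.26  2.06] op -0.001
tool shift units [-0.021 -1.684  0.016] az units 0.001
(np.int32(3176), (np.float64(194.62), np.float64(246.36)), (np.int32(162), np.int32(211), np.int32(64), np.int32(70))) [array([-29.8, -40.3]), array([-19.5, -45. ]), array([-16.7, -46.3])]
(np.int32(180), (np.float64(365.34), np.float64(234.68)), (np.int32(358), np.int32(225), np.int32(14), np.int32(20))) [array([ -23.2, -129.8]), array([ -13.8, -121.9]), array([ -11.3, -119.7])]
```

View pics/w6.png

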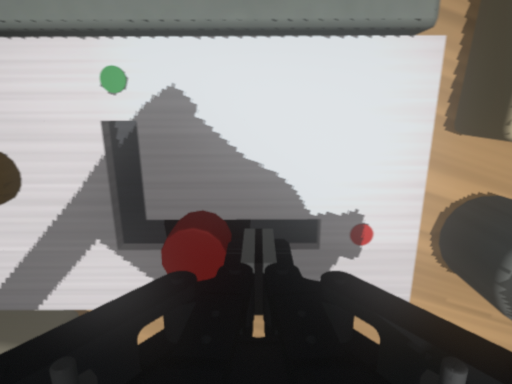

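carry_out:
  commands: [0,-0.2,0,0,0,0,0,0,-0.2,0,0,0,0,0,0,-0.2,0,0,0,0,0,0,-0.2,0,0,0,0,0,0,-0.2,0,0,0,0,0,0,-0.2,0,0,0,0,0,0,0,0,0,0,0,0,0,0,0,0,0,0,0]

```text
time: 5.93
position: [0.5336, -0.0842, 0.0582]
eef_rot: [-0.0, 0.988, 0.153, -0.0]
force: [0.4, 0.3, -0.4]
opening: 0.003
```

```bash
python3 look.py w7 -25 -35 .058; python3 - <<'E'
from plant import capture
import cv2,numpy as np
from h import *
for n in("side","top"):
    c=capture(n);np.savez(n+"7.npz",**c);im=c["color"];cr=im[140:230,200:345] if n=="top" else im[140:260,180:330]
    cv2.imwrite(f"pics/{n}7.png",cv2.resize(cr,None,fx=5,fy=5,interpolation=cv2.INTER_CUBIC)[:,:,::-1])
E
```

```text
t 5.93 scale pos [-24.6 -44. ] z 58.2 yaw 17.63 zax [-4.e-04  4.e-04 -1.e+00] F [ 0.41  0.35 -0.37] op 0.003
tool shift units [-0.014 -0.359  0.01 ] az units 0.006
(np.int32(3156), (np.float64(191.63), np.float64(247.23)), (np.int32(159), np.int32(212), np.int32(65), np.int32(69))) [array([-30.4,  -8.6]), array([-20. , -13.6]), array([-17.2, -15. ])]
(np.int32(358), (np.float64(420.16), np.float64(234.11)), (np.int32(409), np.int32(224), np.int32(23), np.int32(21))) [array([ -22.9, -128.2]), array([ -13.6, -116.2]), array([ -11. , -112.9])]
```

View pics/w7.png

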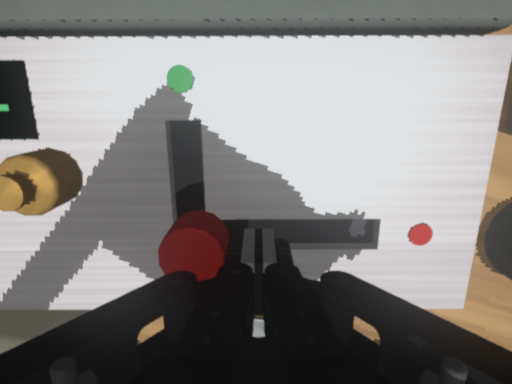

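View pics/side7.png

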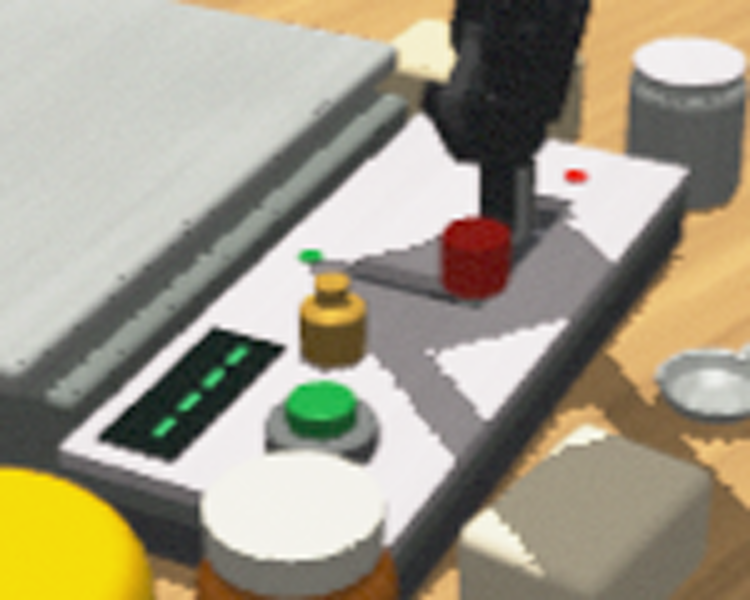

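carry_out:
  commands: [0,-0.1,0,0,0,0,0,0,-0.1,0,0,0,0,0,0,-0.04,0,0,0,0,0,0,0,0,0,0,0,0,0,0,0,0,0,0,0,0,0,0,0,0,0,0,0,0,0,0,0,0,0,0,0,0,0,0,0,0]

```text
time: 6.75
position: [0.532, -0.079, 0.0583]
eef_rot: [-0.0, 0.988, 0.153, -0.0]
force: [0.3, -0.1, 0.6]
opening: 0.004
```

```bash
cat > look2.py <<'E'
from h import *
import sys
from plant import monitor, capture
s=monitor.state(); go(s,-25,-35,.058)
F=np.zeros(3)
c=capture("wrist"); 
T=rot(s["eef_rot"]);H=c["hand_eye"];Rm=T@H[:3,:3];eye=s["position"]+T@H[:3,3]
im=c["color"]
for b in blobs(im,(50,80,40),(78,255,255),12):
  if b[1][0]>120: print("green",b[0],b[1],S(cast(c,b[1],.046,Rm,eye)).round(1))
m=cv2.inRange(cv2.cvtColor(im,cv2.COLOR_RGB2HSV),(0,110,60),(8,255,255))
n,l,st,ce=cv2.connectedComponentsWithStats(m);i=1+st[1:,4].argmax();ys,xs=np.where(l==i)
print("knob bbox",st[i])
# left edge of top disc
k=xs.min();yy=ys[xs==k].mean();print("left edge pt",k,yy,S(cast(c,(k,yy),.074,Rm,eye)).round(1),"-> y centre",S(cast(c,(k,yy),.074,Rm,eye))[1]-15)
im=im[100:384];cv2.imwrite(f"pics/{sys.argv[1]}.png",cv2.resize(im,None,fx=1.5,fy=1.5)[:,:,::-1])
print("F",np.mean([monitor.state()["force"]],0).round(2),"along scale",(M().T@monitor.state()["force"][:2]).round(2))
E
python3 look2.py w8
```

```text
t 6.75 scale pos [-24.6 -38.6] z 58.3 yaw 17.6 zax [-1.e-04  1.e-04 -1.e+00] F [ 0.31 -0.07  0.58] op 0.004
tool shift units [-0.017 -0.143  0.012] az units -0.001
green 522 (np.float64(191.3), np.float64(78.57)) [53.9 -7.7]
knob bbox [ 161  211   69   70 3491]
left edge pt 161 255.5 [-21.   4.] -> y centre -10.96619341914873
F [-0.09 -0.35 -0.45] along scale [-0.19 -0.31]
```

View pics/w8.png

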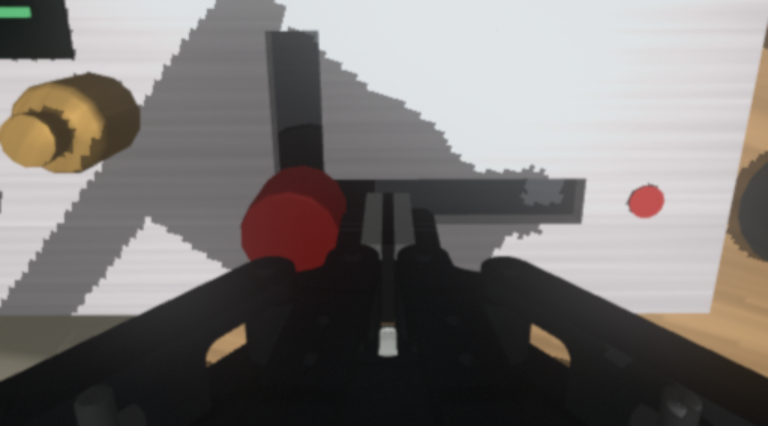

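carry_out:
  commands: [0,-0.04,0,0,0,0,0,0,-0.04,0,0,0,0,0,0,-0.02,0,0,0,0,0,0,0,0,0,0,0,0,0,0,0,0,0,0,0,0,0,0,0,0,0,0,0,0,0,0,0,0,0,0,0,0,0,0,0,0]

```text
time: 7.47
position: [0.5313, -0.0766, 0.0583]
eef_rot: [-0.0, 0.988, 0.153, -0.0]
force: [0.1, -0.3, 1.1]
opening: -0.003
```

```bash
python3 look2.py w9
```

```text
t 7.47 scale pos [-24.6 -36.1] z 58.3 yaw 17.6 zax [-0.e+00  1.e-04 -1.e+00] F [ 0.13 -0.29  1.1 ] op -0.003
tool shift units [-0.018 -0.042  0.012] az units -0.0
green 521 (np.float64(196.75), np.float64(78.68)) [53.8 -7.7]
knob bbox [ 161  211   69   70 3465]
left edge pt 161 251.0 [-18.9   6.4] -> y centre -8.611408325050032
F [-0.7  -0.57  0.09] along scale [-0.84 -0.33]
```

View pics/w9.png

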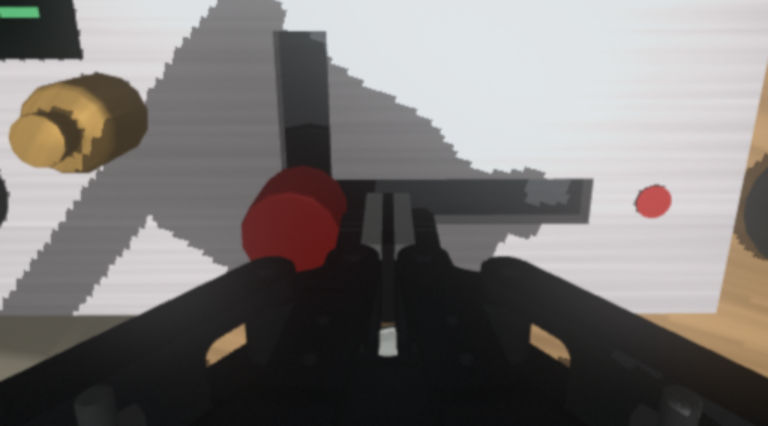

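carry_out:
  commands: [0,-0.02,0,0,0,0,0,0,-0.02,0,0,0,0,0,0,0,0,0,0,0,0,0,0,0,0,0,0,0,0,0,0,0,0,0,0,0,0,0,0,0,0,0,0,0,0,0,0,0,0,0,0,0,0,0,0,0]

```text
time: 8.18
position: [0.5311, -0.0758, 0.0583]
eef_rot: [0.0, 0.988, 0.153, 0.0]
force: [0.1, -1.3, 0.3]
opening: -0.0
```

```bash
python3 look2.py w10; python3 - <<'E'
from h import *
from plant import monitor,capture
F=[]
for i in range(6): capture("top"); F.append(M().T@monitor.state()["force"][:2])
print(np.round(F,1))
E
```

```text
t 8.18 scale pos [-24.5 -35.2] z 58.3 yaw 17.59 zax [ 1.e-04 -1.e-04 -1.e+00] F [ 0.11 -1.34  0.3 ] op -0.0
tool shift units [-0.02  -0.008  0.014] az units -0.001
green 524 (np.float64(198.76), np.float64(78.74)) [53.9 -7.7]
knob bbox [ 162  211   69   70 3462]
left edge pt 162 256.0 [-21.2   7. ] -> y centre -7.984111625444858
F [-0.19 -0.6  -0.5 ] along scale [-0.37 -0.52]
[[-1.  -0.8]
 [-0.5 -1. ]
 [ 0.5 -1.3]
 [-0.3 -1.9]
 [-0.3 -2. ]
 [-0.1 -0.6]]
```

carry_out:
  commands: [0,0.3,0,0,0,0,0,0,0.3,0,0,0,0,0,0,0,-0.7,0,0,0,0,0,0,-0.7,0,0,0,0,-0.5,0,-0.1,0,0,0,0,-0.5,0,0,0,0,0,0,-0.5,-0.5,0,0,0,0,0,0,-0.5,0,0,0,0,0]

```text
time: 9.2
position: [0.4893, -0.078, 0.095]
eef_rot: [-0.0, 0.988, 0.152, -0.001]
force: [-0.0, 0.3, -0.2]
opening: 0.004
```

carry_out:
  commands: [0,-0.5,0,0,0,0,0,0,-0.2,0,0,0,0,0,0,0,0,0,0,0,0,0,0,0,0,0,0,0,0,0,0,0,0,0,0,0,0,0,0,0,0,0,0,0,0,0,0,0,0,0,0,0,0,0,0,0]

```text
time: 9.87
position: [0.4872, -0.0611, 0.0957]
eef_rot: [0.0, 0.988, 0.153, -0.0]
force: [0.9, 0.2, 0.4]
opening: 0.001
```

```bash
python3 look2.py w11;python3 - <<'E'
from h import *
from plant import monitor,capture
for n in("side","top"):
    c=capture(n);np.savez(n+"11.npz",**c);im=c["color"];cr=im[140:230,200:345] if n=="top" else im[140:260,180:330]
    cv2.imwrite(f"pics/{n}11.png",cv2.resize(cr,None,fx=5,fy=5,interpolation=cv2.INTER_CUBIC)[:,:,::-1])
E
```

```text
t 9.87 scale pos [-61.9  -7.9] z 95.7 yaw 17.58 zax [-0. -0. -1.] F [0.94 0.23 0.39] op 0.001
tool shift units [1.477 1.083 1.509] az units -0.003
green 380 (np.float64(258.25), np.float64(10.71)) [53.9 -7.8]
knob bbox [ 229  131   55   56 2355]
left edge pt 229 162.25 [-24.    7.5] -> y centre -7.501582264180253
F [ 0.39 -0.58 -0.56] along scale [ 0.19 -0.67]
```

View pics/w11.png

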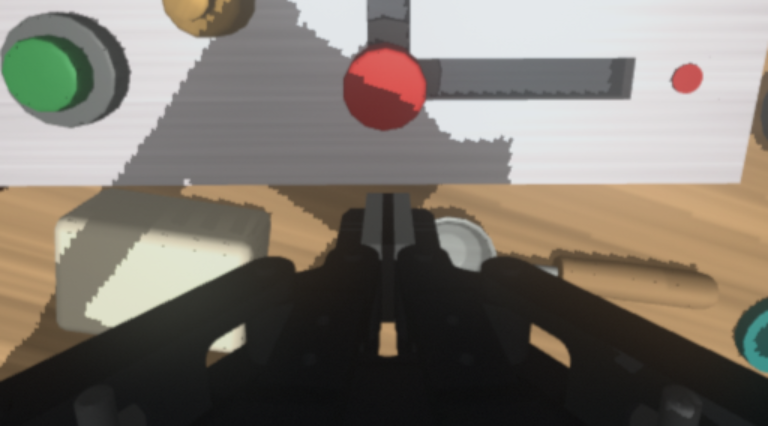

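View pics/side11.png

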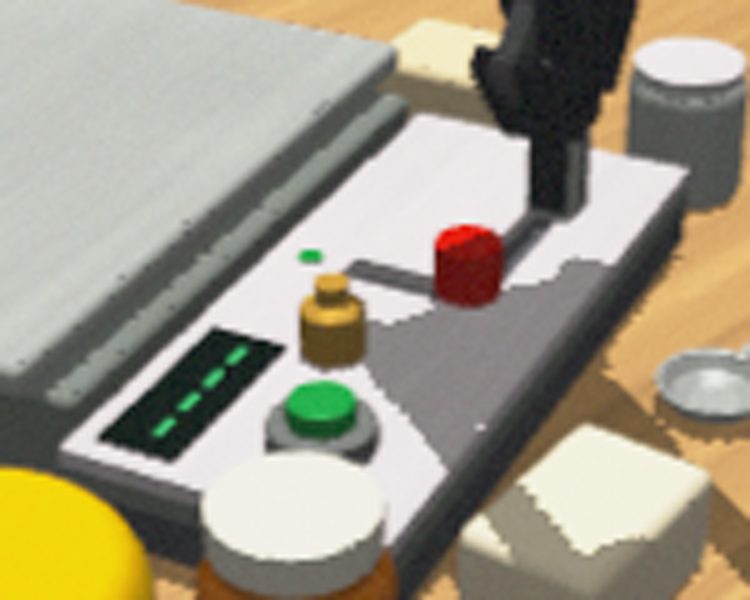

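carry_out:
  commands: [0,0,0.5,0,0,0,0,0,0,0.5,0,0,0,0,0,0,0.5,0,0,0,0,0,0,0,0,0,0,0,0.15,0,0,0,0,0,0,0.15,0,0,0,0,0,0,0.1,0,0,0,0,0,0,0.1,0,0,0,0,0,0]

```text
time: 10.68
position: [0.4998, -0.0572, 0.0591]
eef_rot: [0.0, 0.988, 0.153, 0.001]
force: [-1.2, -0.0, 2.1]
opening: 0.002
```

```bash
python3 look2.py w12
```

```text
t 10.68 scale pos [-48.7  -8. ] z 59.1 yaw 17.61 zax [ 1.4e-03 -6.0e-04 -1.0e+00] F [-1.19 -0.    2.07] op 0.002
tool shift units [0.946 1.08  0.046] az units 0.002
green 579 (np.float64(258.11), np.float64(20.52)) [54.1 -7.8]
knob bbox [ 222  170   67   67 3460]
left edge pt 222 202.3125 [-21.1   7.4] -> y centre -7.602112348437702
F [ 0.57  0.03 -0.49] along scale [ 0.55 -0.14]
```

View pics/w12.png

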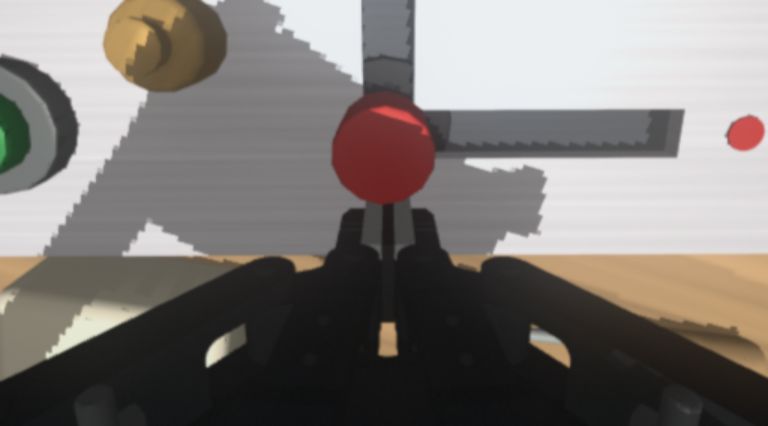

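carry_out:
  commands: [0.15,0,0,0,0,0,0,0.2,0,0,0,0,0,0,0.2,0,0,0,0,0,0,0.2,0,0,0,0,0,0,0.2,0,0,0,0,0,0,0.2,0,0,0,0,0,0,0.2,0,0,0,0,0,0,0.1,0,0,0,0,0,0]

```text
time: 11.4
position: [0.5343, -0.0459, 0.0583]
eef_rot: [0.0, 0.988, 0.153, 0.0]
force: [-1.3, -0.4, 0.8]
opening: 0.0
```

```bash
python3 look2.py w13
```

```text
t 11.4 scale pos [-12.4  -7.7] z 58.3 yaw 17.61 zax [ 5.e-04 -0.e+00 -1.e+00] F [-1.3  -0.41  0.83] op 0.0
tool shift units [-0.504  1.093  0.011] az units 0.002
green 474 (np.float64(258.89), np.float64(105.71)) [54.  -7.8]
knob bbox [ 223  170   67   68 3460]
left edge pt 223 202.5 [15.3  7.2] -> y centre -7.782985289657288
F [ 0.14 -0.15 -0.13] along scale [ 0.09 -0.19]
```

View pics/w13.png

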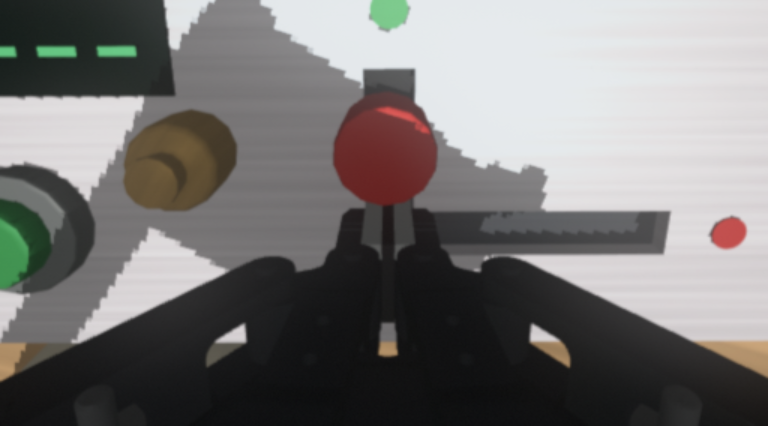

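carry_out:
  commands: [0.1,0,0,0,0,0,0,0.1,0,0,0,0,0,0,0.08,0,0,0,0,0,0,0.04,0,0,0,0,0,0,0,0,0,0,0,0,0,0,0,0,0,0,0,0,0,0,0,0,0,0,0,0,0,0,0,0,0,0]

```text
time: 12.12
position: [0.5411, -0.0437, 0.0584]
eef_rot: [0.0, 0.988, 0.153, 0.0]
force: [0.3, 0.2, 0.8]
opening: 0.003
```

```bash
python3 look2.py w14; cat > avg.py <<'E'
from h import *
from plant import monitor,capture
F=[]
for i in range(6): capture("top"); F.append(M().T@monitor.state()["force"][:2])
print("avg F scale",np.mean(F,0).round(2))
E
python3 avg.py; python3 - <<'E'
from h import *
from plant import capture
c=capture("side");im=c["color"][150:220,210:310]
cv2.imwrite("pics/side14.png",cv2.resize(im,None,fx=7,fy=7,interpolation=cv2.INTER_CUBIC)[:,:,::-1])
E
```

```text
t 12.12 scale pos [-5.2 -7.7] z 58.4 yaw 17.59 zax [ 3.e-04 -0.e+00 -1.e+00] F [0.31 0.17 0.83] op 0.003
tool shift units [-0.791  1.094  0.016] az units -0.001
green 459 (np.float64(258.78), np.float64(121.82)) [53.8 -7.7]
knob bbox [ 223  174   65   63 2626]
left edge pt 223 202.0 [22.7  7.2] -> y centre -7.774253754046353
F [-0.56  0.65 -0.62] along scale [-0.34  0.79]
avg F scale [-0.09  0.  ]
```

View pics/w14.png

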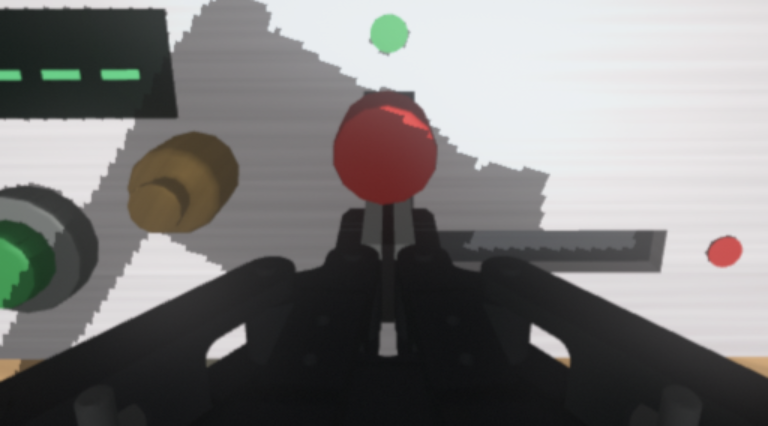

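View pics/side14.png

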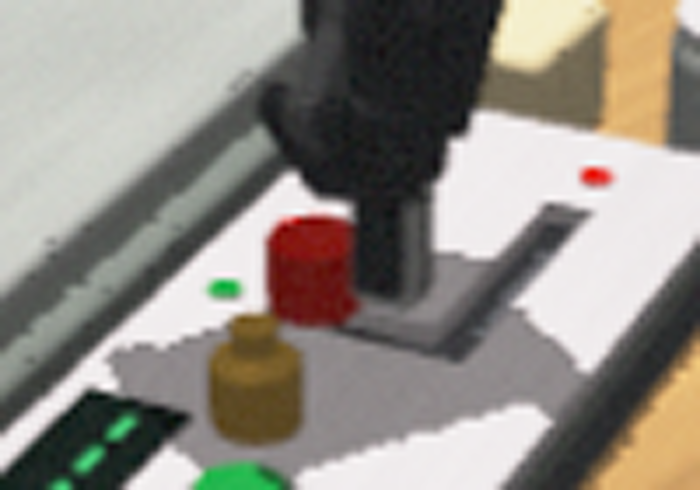

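```bash
python3 - <<'E'
from h import *
from plant import monitor, capture
s=monitor.state();c=capture("wrist")
T=rot(s["eef_rot"]);H=c["hand_eye"];Rm=T@H[:3,:3];eye=s["position"]+T@H[:3,3]
f=lambda u,v,z:S(cast(c,(u,v),z,Rm,eye)).round(1)
print("slot far edge",f(258.5,161,.046),"knob top centre guess",[f(257,100+r/1.5,.074) for r in(147,150,153)], "knob top bottom edge",f(257,100+205/1.5,.074),"red slot near? start wall",f(444,100+250/1.5,.046))
E
```

```text
slot far edge [34.9 -7.5] knob top centre guess [array([24.4, -6.9]), array([23.5, -6.9]), array([22.6, -6.9])] knob top bottom edge [ 7.1 -6.9] red slot near? start wall [ -22.5 -107.3]
```

carry_out:
  commands: [0.04,0,0,0,0,0,0,0.04,0,0,0,0,0,0,0.04,0,0,0,0,0,0,0,0,0,0,0,0,0,0,0,0,0,0,0,0,0,0,0,0,0,0,0,0,0,0,0,0,0,0,0,0,0,0,0,0,0]

```text
time: 13.23
position: [0.544, -0.0427, 0.0583]
eef_rot: [-0.0, 0.988, 0.153, 0.0]
force: [-0.0, 0.5, -0.3]
opening: -0.004
```

```bash
python3 look2.py w15; python3 avg.py
```

```text
t 13.23 scale pos [-2.2 -7.6] z 58.3 yaw 17.6 zax [ 2.e-04  0.e+00 -1.e+00] F [-0.    0.48 -0.29] op -0.004
tool shift units [-0.912  1.096  0.012] az units -0.0
green 454 (np.float64(258.93), np.float64(128.41)) [53.8 -7.7]
knob bbox [ 223  171   66   66 2864]
left edge pt 223 202.5 [25.5  7.3] -> y centre -7.724330945475047
F [-0.16  0.08 -0.04] along scale [-0.13  0.12]
avg F scale [0.08 0.21]
```

carry_out:
  commands: [0.02,0,0,0,0,0,0,0.02,0,0,0,0,0,0,0,0,0,0,0,0,0,0,0,0,0,0,0,0,0,0,0,0,0,0,0,0,0,0,0,0,0,0,0,0,0,0,0,0,0,0,0,0,0,0,0,0]

```text
time: 14.25
position: [0.5448, -0.0424, 0.0583]
eef_rot: [-0.0, 0.988, 0.153, -0.0]
force: [-2.0, -0.6, 1.0]
opening: 0.005
```

```bash
python3 look2.py w16; python3 avg.py
```

```text
t 14.25 scale pos [-1.3 -7.6] z 58.3 yaw 17.6 zax [-1.e-04  0.e+00 -1.e+00] F [-1.98 -0.56  0.99] op 0.005
tool shift units [-0.947  1.097  0.012] az units 0.0
green 451 (np.float64(259.1), np.float64(130.25)) [53.8 -7.8]
knob bbox [ 223  171   66   67 2978]
left edge pt 223 202.5 [26.4  7.3] -> y centre -7.697495413681181
F [-1.47 -1.05  0.69] along scale [-1.71 -0.56]
avg F scale [-1.29  0.44]
```

carry_out:
  commands: [0.02,0,0,0,0,0,0,0.01,0,0,0,0,0,0,0,0,0,0,0,0,0,0,0,0,0,0,0,0,0,0,0,0,0,0,0,0,0,0,0,0,0,0,0,0,0,0,0,0,0,0,0,0,0,0,0,0]

```text
time: 15.27
position: [0.5457, -0.0422, 0.0583]
eef_rot: [0.0, 0.988, 0.153, 0.0]
force: [-0.2, 0.6, 0.9]
opening: 0.003
```

```bash
python3 look2.py w17; python3 avg.py
```

```text
t 15.27 scale pos [-0.4 -7.6] z 58.3 yaw 17.6 zax [ 2.e-04 -0.e+00 -1.e+00] F [-0.19  0.58  0.88] op 0.003
tool shift units [-0.982  1.095  0.014] az units -0.0
green 442 (np.float64(258.93), np.float64(132.1)) [53.8 -7.7]
knob bbox [ 223  171   64   66 2986]
left edge pt 223 202.66666666666666 [27.2  7.3] -> y centre -7.730855679020976
F [-0.9  -0.42  0.52] along scale [-0.99 -0.12]
avg F scale [ 0.06 -0.25]
```

View pics/w17.png

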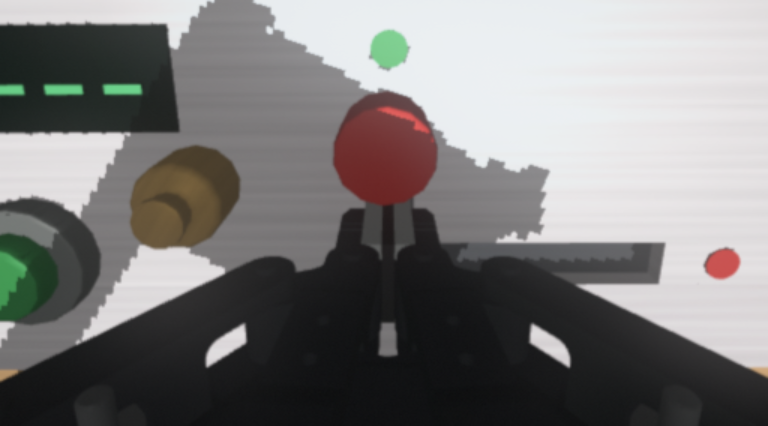

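carry_out:
  commands: [0.02,0,0,0,0,0,0,0.02,0,0,0,0,0,0,0,0,0,0,0,0,0,0,0,0,0,0,0,0,0,0,0,0,0,0,0,0,0,0,0,0,0,0,0,0,0,0,0,0,0,0,0,0,0,0,0,0]

```text
time: 16.28
position: [0.5465, -0.0419, 0.0583]
eef_rot: [-0.0, 0.988, 0.153, -0.0]
force: [-1.0, -0.9, 0.6]
opening: -0.001
```

```bash
python3 look2.py w18; python3 avg.py
```

```text
t 16.28 scale pos [ 0.4 -7.6] z 58.3 yaw 17.6 zax [-1.e-04  0.e+00 -1.e+00] F [-0.99 -0.93  0.56] op -0.001
tool shift units [-1.016  1.097  0.012] az units -0.0
green 446 (np.float64(259.07), np.float64(133.93)) [53.8 -7.8]
knob bbox [ 223  171   65   67 2953]
left edge pt 223 202.5 [28.1  7.3] -> y centre -7.690931606266158
F [ 0.14 -0.58  0.58] along scale [-0.04 -0.59]
avg F scale [-1.56  0.04]
```

carry_out:
  commands: [0.02,0,0,0,0,0,0,0.01,0,0,0,0,0,0,0,0,0,0,0,0,0,0,0,0,0,0,0,0,0,0,0,0,0,0,0,0,0,0,0,0,0,0,0,0,0,0,0,0,0,0,0,0,0,0,0,0]

```text
time: 17.3
position: [0.5474, -0.0417, 0.0583]
eef_rot: [0.0, 0.988, 0.153, 0.0]
force: [-0.6, 0.0, 0.5]
opening: 0.003
```

```bash
python3 look2.py w19; python3 avg.py
```

```text
t 17.3 scale pos [ 1.3 -7.6] z 58.3 yaw 17.6 zax [ 2.e-04  0.e+00 -1.e+00] F [-0.56  0.04  0.5 ] op 0.003
tool shift units [-1.053  1.096  0.013] az units -0.0
green 447 (np.float64(258.91), np.float64(135.78)) [53.8 -7.7]
knob bbox [ 223  171   65   66 3013]
left edge pt 223 202.5 [29.   7.3] -> y centre -7.721793973078271
F [-1.34  0.11  0.68] along scale [-1.25  0.51]
avg F scale [-0.19 -0.02]
```

carry_out:
  commands: [0.02,0,0,0,0,0,0,0.01,0,0,0,0,0,0,0,0,0,0,0,0,0,0,0,0,0,0,0,0,0,0,0,0,0,0,0,0,0,0,0,0,0,0,0,0,0,0,0,0,0,0,0,0,0,0,0,0]

```text
time: 18.32
position: [0.5479, -0.0415, 0.0583]
eef_rot: [-0.0, 0.988, 0.153, -0.0]
force: [-2.2, -1.1, 1.6]
opening: -0.001
```

```bash
python3 look2.py w20; python3 avg.py
```

```text
t 18.32 scale pos [ 1.9 -7.6] z 58.3 yaw 17.6 zax [-2.e-04 -0.e+00 -1.e+00] F [-2.16 -1.1   1.58] op -0.001
tool shift units [-1.075  1.096  0.012] az units 0.0
green 443 (np.float64(259.06), np.float64(137.0)) [53.8 -7.8]
knob bbox [ 223  171   65   67 2954]
left edge pt 223 203.5 [29.1  7.3] -> y centre -7.692710504413213
F [-0.34  0.08  1.14] along scale [-0.3   0.18]
avg F scale [-1.89 -0.08]
```

carry_out:
  commands: [0.02,0,0,0,0,0,0,0.01,0,0,0,0,0,0,0,0,0,0,0,0,0,0,0,0,0,0,0,0,0,0,0,0,0,0,0,0,0,0,0,0,0,0,0,0,0,0,0,0,0,0,0,0,0,0,0,0]

```text
time: 19.33
position: [0.548, -0.0414, 0.0583]
eef_rot: [-0.0, 0.988, 0.153, -0.001]
force: [-4.9, -2.0, 3.5]
opening: 0.003
```

```bash
python3 look2.py w21; python3 avg.py
```

```text
t 19.33 scale pos [ 2.  -7.5] z 58.3 yaw 17.61 zax [-1.4e-03 -2.0e-04 -1.0e+00] F [-4.87 -1.98  3.45] op 0.003
tool shift units [-1.081  1.099  0.011] az units 0.001
green 449 (np.float64(259.21), np.float64(137.35)) [53.7 -7.8]
knob bbox [ 223  171   67   67 3010]
left edge pt 223 203.14285714285714 [29.5  7.3] -> y centre -7.652591616866144
F [-4.52 -1.48  3.63] along scale [-4.75 -0.04]
avg F scale [-5.08  0.02]
```

carry_out:
  commands: [-0.3,0,0,0,0,0,0,-0.4,0,0,0,0,0,0,0,0,-0.8,0,0,0,0,0,0,-0.9,0,0,0,0,0,0,-0.9,0,0,0,0,0,-0.3,0,0,0,0,0,0,-0.7,0,0,0,0,0,0,-0.7,0,0,0,0,0]

```text
time: 20.35
position: [0.5189, -0.006, 0.1234]
eef_rot: [0.0, 0.988, 0.152, 0.001]
force: [-0.3, 0.8, 0.4]
opening: 0.003
```

carry_out:
  commands: [0,-0.7,0,0,0,0,0,0,-0.7,0,0,0,0,0,0,-0.7,0,0,0,0,0,0,-0.7,0,0,0,0,0,0,-0.4,0,0,0,0,0,0,0,0,0,0,0,0,0,0,0,0,0,0,0,0,0,0,0,0,0,0]

```text
time: 21.02
position: [0.4953, 0.0697, 0.1232]
eef_rot: [0.0, 0.988, 0.153, 0.0]
force: [0.4, 0.6, 0.1]
opening: 0.0
```

```bash
python3 - <<'E'
from h import *
from plant import monitor, capture
s=monitor.state(); go(s,-18.4,116,.075)
c=capture("wrist"); cv2.imwrite("pics/w22.png",c["color"][:,:,::-1])
T=rot(s["eef_rot"]);H=c["hand_eye"];Rm=T@H[:3,:3];eye=s["position"]+T@H[:3,3]
for b in blobs(c["color"],(50,80,40),(78,255,255),200): print(b[0],b[1],S(cast(c,b[1],.068,Rm,eye)).round(1))
for b in blobs(c["color"],(0,110,60),(8,255,255),200): print("red",b[0],b[1],S(cast(c,b[1],.070,Rm,eye)).round(1))
c=capture("side");im=c["color"][140:260,180:330]
cv2.imwrite("pics/side22.png",cv2.resize(im,None,fx=5,fy=5,interpolation=cv2.INTER_CUBIC)[:,:,::-1])
E
```

```text
t 21.02 scale pos [-14.7 114.2] z 123.2 yaw 17.6 zax [ 5.e-04 -4.e-04 -1.e+00] F [0.45 0.57 0.13] op 0.0
tool shift units [-0.149 -0.071  1.93 ] az units -0.0
233 (np.float64(442.79), np.float64(101.94)) [53.6  4.2]
1173 (np.float64(254.27), np.float64(211.93)) [-15.6 117. ]
red 1786 (np.float64(458.65), np.float64(144.91)) [28.3 -8.2]
```

View pics/w22.png

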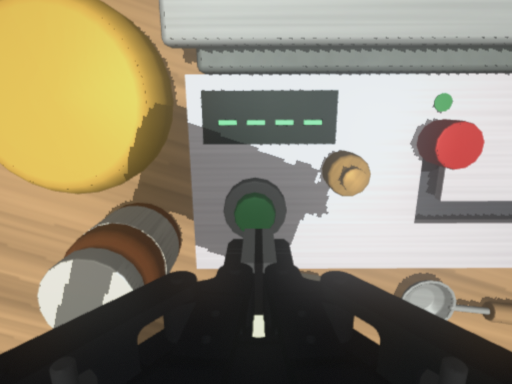

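View pics/side22.png

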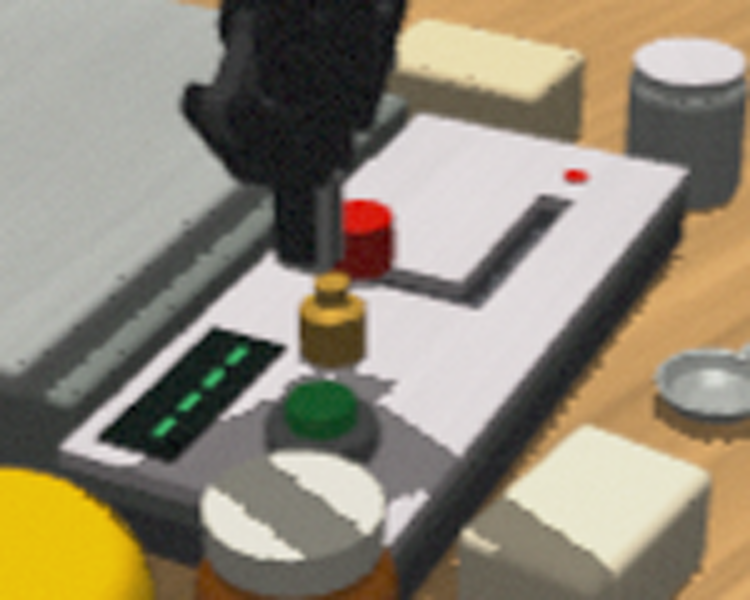

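carry_out:
  commands: [-0.13,-0.09,0.5,0,0,0,0,0,0,0.5,0,0,0,0,0,0,0.5,0,0,0,0,0,0,0.4,0,0,0,0,0,0,0.1,0,0,0,0,0,0,0,0,0,0,0,0,0,0,0,0,0,0,0,0,0,0,0,0,0]

```text
time: 21.78
position: [0.4918, 0.0712, 0.0739]
eef_rot: [0.0, 0.988, 0.153, 0.001]
force: [-0.1, -0.6, 0.2]
opening: 0.001
```

```bash
python3 look.py w23 -18.4 116 .062; python3 - <<'E'
from plant import capture
import cv2
c=capture("side");im=c["color"][140:260,180:330]
cv2.imwrite("pics/side23.png",cv2.resize(im,None,fx=5,fy=5,interpolation=cv2.INTER_CUBIC)[:,:,::-1])
E
```

```text
t 21.78 scale pos [-17.5 116.8] z 73.9 yaw 17.59 zax [ 1.2e-03 -1.0e-04 -1.0e+00] F [-0.09 -0.55  0.16] op 0.001
tool shift units [-0.038  0.031  0.477] az units -0.003
(np.int32(842), (np.float64(504.1), np.float64(151.17)), (np.int32(494), np.int32(119), np.int32(18), np.int32(62))) [array([ 25.3, -14.7]), array([28.4,  2.3]), array([29.3,  6.9])]
```

View pics/w23.png

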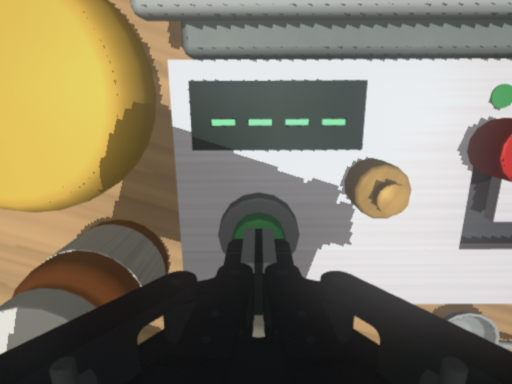

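View pics/side23.png

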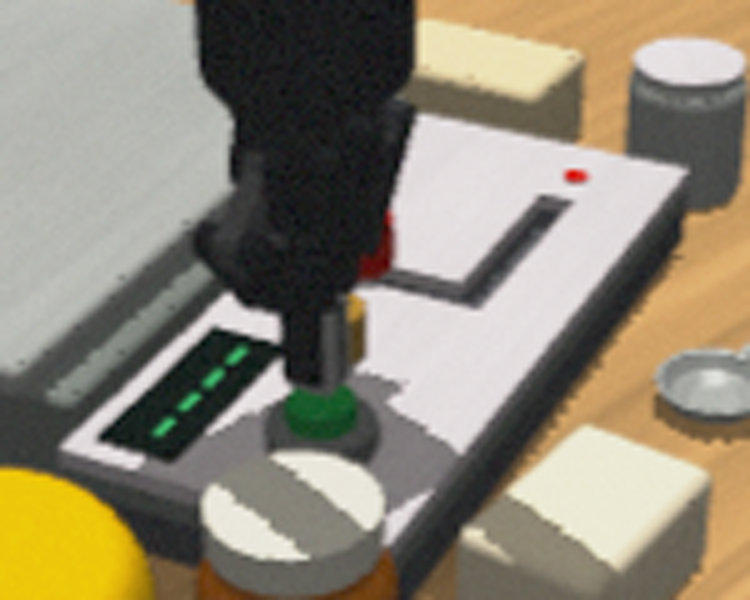

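carry_out:
  commands: [0,0,0.1,0,0,0,0,0,0,0.1,0,0,0,0,0,0,0.1,0,0,0,0,0,0,0.1,0,0,0,0,0,0,0.06,0,0,0,0,0,0,0,0,0,0,0,0,0,0,0,0,0,0,0,0,0,0,0,0,0]

```text
time: 22.55
position: [0.4915, 0.0714, 0.0621]
eef_rot: [0.0, 0.988, 0.153, 0.0]
force: [-0.3, -0.3, 5.1]
opening: -0.002
```

```bash
cat > pz.py <<'E'
from plant import monitor,capture
import numpy as np
F=[]
for i in range(4): capture("top"); F.append(monitor.state()["force"])
print(np.mean(F,0).round(2),monitor.state()["position"].round(4),monitor.state()["time"])
E
python3 pz.py
```

```text
[-0.79  0.71  5.34] [0.4915 0.0714 0.0621] 22.75
```

carry_out:
  commands: [0,0,0.02,0,0,0,0,0,0,0.02,0,0,0,0,0,0,0,0,0,0,0,0,0,0,0,0,0,0,0,0,0,0,0,0,0,0,0,0,0,0,0,0,0,0,0,0,0,0,0,0,0,0,0,0,0,0]

```text
time: 23.42
position: [0.4915, 0.0714, 0.0619]
eef_rot: [0.0, 0.988, 0.153, 0.001]
force: [-3.0, 0.4, 13.4]
opening: 0.003
```

```bash
python3 pz.py
```

```text
[-2.63  0.05 13.26] [0.4916 0.0714 0.0619] 23.6167
```

Hard stop reached (13 N). Release and rise.

carry_out:
  commands: [0,0,-0.2,0,0,0,0,0,0,-0.3,0,0,0,0,0,0,-0.8,0,0,0,0,0,0,-1,0,0,0,0,0,0,-1,0,0,0,0,0,0,-1,0,0,0,0,0,0,-1,0,0,0,0,0,0,-1,0,0,0,0]

```text
time: 24.28
position: [0.4904, 0.0715, 0.2193]
eef_rot: [-0.0, 0.988, 0.153, -0.001]
force: [-0.0, -0.0, -0.8]
opening: 0.004
```

carry_out:
  commands: [-0.9,0,0,0,0,0,0,-0.9,0,0,0,0,0,0,-0.9,0,0,0,0,0,0,-0.5,0,0,0,0,0,0,0,0,0,0,0,0,0,0,0,0,0,0,0,0,0,0,0,0,0,0,0,0,0,0,0,0,0,0]

```text
time: 24.95
position: [0.4159, 0.0473, 0.2183]
eef_rot: [-0.0, 0.988, 0.153, 0.0]
force: [-0.1, -0.1, 0.4]
opening: -0.002
```

```bash
python3 look.py w24 0 0 .3; python3 - <<'E'
from plant import capture
from h import *
for n in("top","side"):
    c=capture(n);im=c["color"];im=im[140:230,200:345] if n=="top" else im[140:260,180:330]
    cv2.imwrite(f"pics/{n}24.png",cv2.resize(im,None,fx=5,fy=5,interpolation=cv2.INTER_CUBIC)[:,:,::-1])
E
```

```text
t 24.95 scale pos [-97.1 116.9] z 218.3 yaw 17.6 zax [ 4.e-04  1.e-04 -1.e+00] F [-0.06 -0.08  0.36] op -0.002
tool shift units [ 3.885  4.677 -3.265] az units -0.0
(np.int32(1019), (np.float64(408.37), np.float64(30.35)), (np.int32(391), np.int32(12), np.int32(35), np.int32(38))) [array([ 33.8, -17.9]), array([29.4, -8.4]), array([28.2, -5.9])]
```

View pics/side24.png

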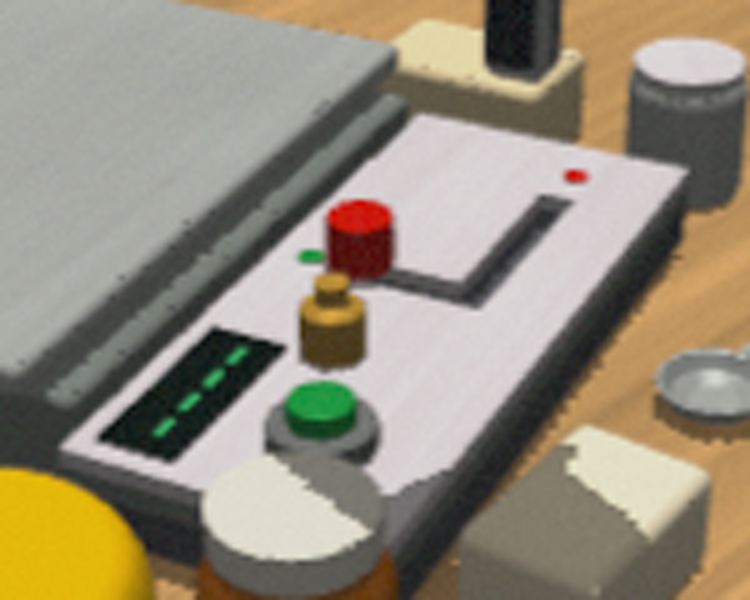

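View pics/w24.png

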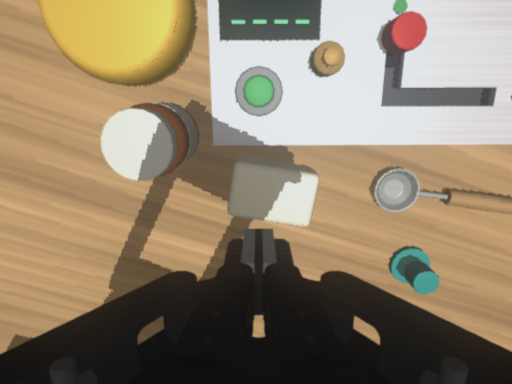

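The knob sits by the green dot at side-crop pixel (360,240). The key is back up at (320,405), and the weight is where it was at (332,325).

```bash
python3 -c "
from plant import ctrl
print(ctrl.job_done())"
```

```text
the job is handed in; nothing more can be done
None
```

The scale is ready for weighing, and I handed the job in at about 25 s of the 61 s allowed. No verdict was reported.

- **Lock knob:** With shut fingertips I pushed it along the long leg to the corner, then from the near side along the short leg to the end wall by the green dot. Contact forces were about 1–2 N while sliding and about 5 N when it met the end wall. I never gripped or lifted it.
- **Zero key:** After that I pressed it straight down to its stop (fingertip height 61.9 mm, about 13 N at the stop) and released it.
- **Last checks:** The side and wrist pictures show the knob at the slot end and the key back up. The brass weight and the goods in view look unmoved. The robot is touching nothing, with force readings near zero.
- **What disagreed:** The cameras differed by about 2–4 mm (wrist against top, and the side view a little more). I split the difference and relied on contact force for the final positions. The knob rests at the end wall, about 1.5 mm past the nominal end point.

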